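Snap the battery lid shut and hold the cover over its threads

TASK

The cells in the microscope lamp's battery supply have been changed. Push the small hinged battery lid inside the open box down until it snaps past its catch and stays fully shut. Then take the cover plate by its handle and finish holding it level about a centimetre above the box, slot over the charging socket and all four screw holes in line with the threaded holes below, touching nothing but your fingers, so that I can slip the seal in under it and start the screws: do not set it down or let go. Leave the dish of screws and the screwdriver where they lie.

Things in the scene. Friction and masses are not known exactly. Their poses are not given: they have to be found in the camera images.
- supply: open grey metal box, 132 (its y) x 92 (its x) x 50 mm high, walls 4 mm, fixed to the bench; origin at the centre of its underside, z up. In it a black battery tray under a hinged lid. A round steel charging socket, 16 mm across, stands at (0, 50) mm near its +y end, top 58 mm above the bench (8 mm above the rim). The four corner bosses end level with the rim
- battery_lid (a joint): opening angle of the battery lid: 0 shut, grows as it opens upward about a pin along the box's y; it starts at 0.6 to 0.95 rad. Hinge friction keeps it where it is left. Pushed down it meets a sprung roller catch at about 0.15 rad; pressing its front half with about 10 N snaps it past, and the catch keeps it shut (under 0.05)
- lid_hinge (a point): in the battery lid's hinge line, at mid length, level with the top face of the shut lid: 43 mm above the bench (7 mm below the rim), 30 mm toward the box's +x from its centre. Fixed to the box, same axes
- lid_press (a point): on the lid's upper face, 36 mm from the hinge line, at mid width: where to press; moves with the lid. The grey lid is 70 mm wide (y), 3 mm thick and reaches 46 mm from the hinge line toward the box's -x, with a thumb lip 5 mm more. The box's front wall stands 36 mm beyond this point when the lid is shut; all in between ends lower than the lid
- cover: the loose cover plate, bare aluminium, 132 (its y) x 92 (its x) x 3 mm, 0.14 to 0.25 kg, lying flat, handle up; origin at the centre of its underside, z up. An open slot 28 mm wide and 26 mm deep in the middle of its +y end goes round the charging socket, so it fits the box one way round only: cover x and y along the box's x and y
- handle_mid (a point): middle of the grip bar of the cover's black bow handle: a bar of 11 x 11 mm section, 80 mm long along the cover's y, its middle 28.5 mm above the plate's underside, top at 34 mm; legs at the two ends, 58 mm free between them
- hole_1 (a point): centre of a 9 mm screw hole of the cover, at the plate's underside: (-38, -58) mm in the cover's x, y
- hole_2 (a point): the same at (38, -58) mm
- hole_3 (a point): the same at (-38, 58) mm
- hole_4 (a point): the same at (38, 58) mm
- thread_1 (a point): mouth of a 6 mm threaded hole in a corner boss of the box, 50 mm above the bench: (-38, -58) mm in the box's x, y; belongs under hole_1
- thread_2 (a point): the same at (38, -58) mm, under hole_2
- thread_3 (a point): the same at (-38, 58) mm, under hole_3
- thread_4 (a point): the same at (38, 58) mm, under hole_4
- screw_dish: clear round dish, 60 mm across, 13 mm high, with four loose screws in it; origin at its underside. To be left alone
- screwdriver: screwdriver lying on the bench, 167 mm long, 26 mm thick handle; to be left alone

How it is judged (in metres and radians):
On the way, in this order (a step that is already met when the one before it is completed fails the run):
1. the battery lid is snapped shut while the cover still lies on the bench (value of joint battery_lid below 0.05 rad and height (world z) of cover below 0.02 m), for 0.2 s.
2. the cover is lifted in the fingers above the box's rim (height (world z) of cover above 0.053 m and contact force between cover and the fingers above 1 N), for 0.2 s.
At the end, for the whole second after the job is handed in: The battery lid is snapped shut (under 0.05 rad). The cover hangs still in the fingers, level within 4 degrees, touching no part of the box; each of its four holes is within 4.5 mm (sideways) of its own threaded hole and 4 to 16 mm above it. Dish and screwdriver within 30 mm of where they lay (value of joint battery_lid below 0.05 rad and horizontal distance between hole_1 and thread_1 below 0.0045 m and horizontal distance between hole_2 and thread_2 below 0.0045 m and horizontal distance between hole_3 and thread_3 below 0.0045 m and horizontal distance between hole_4 and thread_4 below 0.0045 m and z of hole_1 in the frame of thread_1 between 0.004 and 0.016 m and z of hole_2 in the frame of thread_2 between 0.004 and 0.016 m and z of hole_3 in the frame of thread_3 between 0.004 and 0.016 m and z of hole_4 in the frame of thread_4 between 0.004 and 0.016 m and angle between cover's own z axis and vertical below 0.07 rad and contact force between cover and the fingers above 1 N and contact force between cover and supply below 0.05 N and linear speed of cover below 0.02 m/s and distance of each of screw_dish, screwdriver from where it was at the start of the episode below 0.03 m); the arm keeps its last pose, push and grip.
It fails at once if the dish of screws or the screwdriver is knocked away (distance of any of screw_dish, screwdriver from where it was at the start of the episode above 0.03 m).
It also fails if it takes over 54 s, if anything falls off the work surface, if the arm or the gripper's body presses on something with over 40 N, if the wrist force passes 120 N, or if a joint passes its speed limit or range.

ROBOT

A 6-joint arm with a two-finger parallel gripper is mounted at the origin on a cart in front of the work surface, level with it; the furniture and walls round the work are solid. World frame = base frame: x ahead of the robot, y to its left, z up, the work surface at z = 0. Lengths are in m, angles in degrees, forces in N, time in s.
With the tool pointing down it reaches from about 0.35 to 0.875 m from the base axis. Payload 4.2 kg.
Tool frame: the origin (TCP) lies on the centre line of the jaws, within the pads' length; the fingertips stand 19 mm ahead of it and the grasp point (between the pads) is the TCP; z points along the fingers, y is the line along which they close (so a half turn about z gives the same grasp; the last joint's range is limited). The gripper opens to 87 mm and grips with 3 to 60 N. Pads are 19 mm wide; open, the fingers measure 117 mm over their backs; the gripper's body (75 mm by 190 mm) begins 51 mm behind the grasp point.
Start: joints at [-56.803, 22.042, 0.453, 0, -68.411, -14.817], TCP at [0.197, -0.593, 0.242] pointing down, gripper open.
Joint ranges: [-179.83, 179.83], [-69.29, 118.12], [-61.27, 80.66], [-181.25, 117.63], [-171.15, -9.14], [-177.46, 177.46]. Speed limits (degrees/s): [159.86, 159.86, 180, 180, 180, 180].

INTERFACE

Orientations are given as a 3x3 rotation matrix whose columns are the frame's x, y, z axes.
In Python, from station import sense, capture, finish_job, search_frame, masks_of gives the robot as it stands.
- The arm moves only by the tool drive_tool, never from a script. Its argument "rows" is a list of rows, each a list of 7 numbers: the opening in per cent of the stroke, from 0 (shut) to 100 (fully open), then the shift along the world's x, y, z in mm, then the turn, a rotation vector about the world's x, y, z in rad. In form: [[fingers, dx, dy, dz, wx, wy, wz], ...]. A call has 1 to 5 rows; each row shifts and turns the commanded pose from where the row before left it; what a row does not reach is not made up. A row lasts 1/12 s, in which the tool goes at most 41.7 mm and 7.16 degrees, less where a joint would pass 70% of its speed; a pose out of reach is approached as far as the arm can. A call is refused whole if a number of a shift passes 41.7 or a number of a turn 0.125, either way. A call with a gripper value outside its range is refused whole. The fingers move at their own pace and stop on an object; the grip force is fixed at half the most. Time passes only in rows, so rows that do not move let the fingers close. It gives the time, the measured TCP pose, the force, the opening and the grip force at its end, in the units of the state.
- sense(): the state, without advancing time (a new reading comes with each control period).
- capture(name): name is "scene" or "top"; returns a dict with "frame" (384x512x3 uint8, red, green, blue), "z_map" (384x512 float32, m along the optical axis (not along the pixel's ray), 0 where there is no reading), "fx", "fy", "cx", "cy" (pixels), "R" (3x3) and "t" (3): a world point X has camera coordinates R X + t. Camera axes: x right, y down, z forward; pixel columns grow to the right and rows downward; lengths in m; the calibration is good to about 2 mm. A picture is of the moment at which its call begins.
- finish_job(): hands the job in; it is judged then, once.
Trained networks look in a picture, given as the dict that the camera call returned (one of the last four; its "shot" number tells which), for a name from the list of things; names that differ only in an ending like _2 or _b are one class to them, and where a whole thing is asked for, a point or a joint stands for the part that bears it (a point fixed in the world has none). Each returns a list of dicts, best first, with "p" (0 to 1); they miss things now and then, are a little off and sometimes report something else, mostly with a low value. They report only what shows in the picture. A call takes as long as a camera call.
- search_frame(label, picture): "xy" ([column, row] in pixels, amid what is visible of it).
- masks_of(label, picture): "region" (384x512 bool, what is visible of it) and "xy" ([column, row] in pixels, amid what is visible of it).
The state is a dict: "time_s": time; "joints": joint angles; "joint_velocities": joint speeds; "effort": joint torques, N m; "tcp_pos": TCP position; "ee_rot": TCP orientation; "wrist_force": force on the tool from outside, world axes, zero at the start; "moment": the same for the moment, N m; "gripper_width": opening from 0.0 (shut) to 1.0 (fully open); "gripper_force": force on a finger pad.
Only numpy, scipy, OpenCV 4.12 (cv2) and the standard library are available. Lean on these libraries where they do the work, as an engineer would, in place of code of your own. Each camera call takes 0.05 s, during which the arm holds its last target. There are 200 camera calls.

## Working session

There is one attempt and no reset: what is moved stays moved. The work goes in short steps, Python scripts to look and compute and a tool call to move; the robot and the scene stay as the last step left them, time stands still between calls to the robot, and variables do not carry over. Pictures are saved under pics/ and viewed, at most 10 in all, crops included, and the job is handed in when it is done.

Besides the shell and the picture viewer there is one more tool, called after "Emit:" as name(argument=value, ...) on one line, values as JSON. drive_tool: Moves the arm, as the interface text tells. Its arguments: {"type":"object","properties":{"rows":{"type":"array"}},"required":["rows"]}

```bash
mkdir -p pics; cat > h.py <<'E'
import numpy as np, cv2
from station import sense, capture, finish_job, search_frame, masks_of
def pts(p, m=None):
    z=p["z_map"]; v,u=np.nonzero((z>0)&(m if m is not None else True))
    d=z[v,u]; c=np.c_[(u-p["cx"])/p["fx"]*d,(v-p["cy"])/p["fy"]*d,d]
    return (c-p["t"])@p["R"], np.c_[u,v]
def at(p,u,v,z):
    r=p["R"].T@np.array([(u-p["cx"])/p["fx"],(v-p["cy"])/p["fy"],1]); o=-p["R"].T@p["t"]
    return o+r*(z-o[2])/r[2]
E
python3 - <<'E'
from h import *
s=sense(); print({k:np.round(v,3).tolist() for k,v in s.items()})
ims=[]
for n in ("scene","top"):
    p=capture(n); cv2.imwrite(f"pics/{n}0.png",p["frame"][...,::-1])
    print(n,np.round(-p["R"].T@p["t"],3),p["fx"])
    for l in ("supply","cover","battery_lid","screw_dish","screwdriver","handle_mid"):
        for r in masks_of(l,p)[:2]:
            P,_=pts(p,r["region"]); 
            print(l,round(r["p"],2),np.round(r["xy"]),r["region"].sum(),np.round(np.percentile(P,[2,50,98],axis=0),3).tolist() if len(P) else "")
E
```

```text
{'time_s': 0.0, 'joints': [-56.803, 22.089, 0.38, -0.03, -68.414, -14.816], 'joint_velocities': [-0.069, -0.009, 0.103, 0.024, -0.002, 0.039], 'effort': [-0.0, -39.067, 18.74, 4.22, 0.011, -0.0], 'tcp_pos': [0.197, -0.593, 0.24], 'ee_rot': [[-0.949, -0.315, -0.001], [-0.315, 0.949, 0.002], [0.0, 0.002, -1.0]], 'wrist_force': [-0.368, 0.291, 0.334], 'moment': [0.04, -0.014, 0.014], 'gripper_force': 0.0, 'gripper_width': 1.0}
scene [-0.46  -0.302  1.097] 486.5870278666267
supply 0.75 [183. 196.] 1259 [[0.426, 0.196, 0.002], [0.474, 0.253, 0.033], [0.541, 0.316, 0.071]]
cover 0.96 [254. 216.] 824 [[0.416, -0.022, -0.002], [0.466, 0.028, 0.003], [0.534, 0.076, 0.036]]
battery_lid 0.37 [364. 267.] 266 [[0.351, -0.334, -0.001], [0.385, -0.314, 0.022], [0.429, -0.292, 0.029]]
screw_dish 0.7 [308. 239.] 269 [[0.422, -0.168, -0.002], [0.454, -0.143, 0.003], [0.48, -0.117, 0.013]]
screwdriver 0.64 [364. 267.] 280 [[0.351, -0.337, -0.002], [0.385, -0.314, 0.021], [0.477, -0.27, 0.028]]
handle_mid 0.97 [253. 220.] 774 [[0.42, -0.023, -0.002], [0.467, 0.028, 0.003], [0.535, 0.073, 0.036]]
top [0.
[... 465 characters left out ...]
.479, 0.223, 0.017], [0.499, 0.254, 0.06], [0.525, 0.296, 0.075]]
battery_lid 0.47 [270. 201.] 1443 [[0.422, -0.024, -0.003], [0.474, 0.037, 0.002], [0.534, 0.102, 0.033]]
screw_dish 0.62 [336. 207.] 373 [[0.426, -0.171, -0.003], [0.452, -0.144, 0.001], [0.479, -0.116, 0.012]]
screw_dish 0.54 [269. 203.] 1513 [[0.423, -0.027, -0.003], [0.474, 0.037, 0.001], [0.536, 0.105, 0.033]]
screwdriver 0.93 [400. 228.] 307 [[0.355, -0.333, -0.001], [0.39, -0.309, 0.021], [0.491, -0.266, 0.026]]
screwdriver 0.43 [335. 209.] 402 [[0.426, -0.171, -0.004], [0.453, -0.144, 0.001], [0.481, -0.116, 0.012]]
handle_mid 0.97 [267. 204.] 1487 [[0.423, -0.027, -0.003], [0.475, 0.037, 0.002], [0.536, 0.105, 0.033]]
```

```bash
python3 - <<'E'
import cv2
a=cv2.imread("pics/top0.png")[145:245,140:310]; b=cv2.imread("pics/scene0.png")[155:265,130:300]
cv2.imwrite("pics/c0.png",cv2.resize(a,None,fx=4.7,fy=4.7,interpolation=cv2.INTER_CUBIC))
cv2.imwrite("pics/c1.png",cv2.resize(b,None,fx=4.7,fy=4.7,interpolation=cv2.INTER_CUBIC))
E
```

```text
(no output)
```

View pics/c0.png

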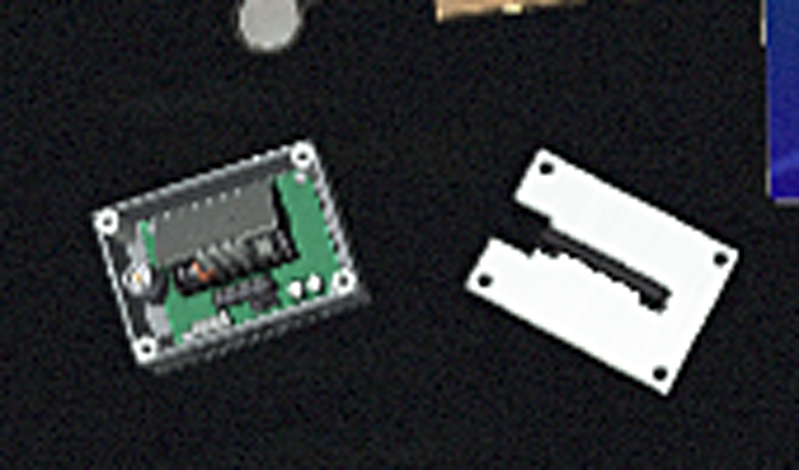

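View pics/c1.png

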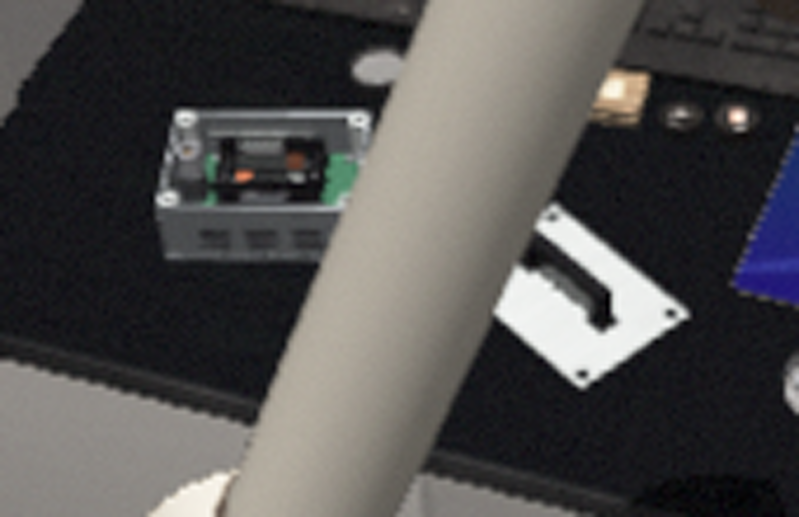

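The top view shows the box at lower left, with its socket at the left (+y) end and the lid hinged on the far (+x) side. The cover is on the right with its slot pointing up-left. Next I'll fit both poses from their hole patterns.

```bash
cat >> h.py <<'E'
L=np.array([[-38,-58],[38,-58],[-38,58],[38,58]])/1e3
def fit(W):
    a=L-L.mean(0); b=W-W.mean(0)
    th=np.arctan2((a[:,0]*b[:,1]-a[:,1]*b[:,0]).sum(),(a*b).sum())
    R=np.array([[np.cos(th),-np.sin(th)],[np.sin(th),np.cos(th)]])
    return W.mean(0)-R@L.mean(0), np.degrees(th), np.round(1e3*(W-(W.mean(0)+a@R.T)),1).tolist()
def centroid(g,uv,r,dark,it=4):
    uv=np.array(uv,float)
    for _ in range(it):
        v,u=np.mgrid[:g.shape[0],:g.shape[1]]; m=np.hypot(u-uv[0],v-uv[1])<r
        x=g[m].astype(float); w=(np.percentile(x,80)-x if dark else x-np.percentile(x,40)).clip(0)
        uv=np.array([(w*u[m]).sum(),(w*v[m]).sum()])/w.sum()
    return uv
E
python3 - <<'E'
from h import *
p=capture("top"); g=p["frame"].mean(2)
box=[(342,281),(302,157),(146,348),(107,222)]; cov=[(660,373),(720,259),(484,280),(546,168)]
f=lambda q:np.array(q)/4.7+[140-.4,145-.4]
for n,q,z,dark,r in (("box",box,.05,False,3.2),("cover",cov,.0015,True,2.6)):
    c=[centroid(g,f(x),r,dark) for x in q]; print(n,np.round([f(x) for x in q],1).tolist(),np.round(c,1).tolist())
    for C in (c,[f(x) for x in q]): print(fit(np.array([at(p,*x,z)[:2] for x in C])))
# depth-based cover rect check
P,_=pts(p); 
m=(P[:,0]>.25)&(P[:,0]<.85)&(P[:,2]>.1)
H,xe,ye=np.histogram2d(P[m,0],P[m,1],bins=[np.arange(.25,.9,.1),np.arange(-.7,.65,.1)],weights=None)
T=np.zeros_like(H); np.maximum.at(T,(np.digitize(P[m,0],xe)-1,np.clip(np.digitize(P[m,1],ye)-1,0,T.shape[1]-1)),P[m,2]); print(ye.round(1)); print(T.round(2))
h=(abs(P[:,0]-.474)<.06)&(abs(P[:,1]-.037)<.06)&(P[:,2]>.022); print("handle",h.sum(),np.median(P[h],axis=0),P[h][:,2].mean())
r=masks_of("battery_lid",p)[0]; Q,_=pts(p,r["region"])
W=np.array([at(p,*f(x),.05)[:2] for x in box]); o,t,_=fit(W); t=np.radians(t)
x=(Q[:,:2]-o)@[np.cos(t),np.sin(t)]; k=(Q[:,2]>.04); print(np.c_[x,Q[:,2]][k][::12].round(3).tolist()); 
E
```

```text
box [[212.4, 204.4], [203.9, 178.0], [170.7, 218.6], [162.4, 191.8]] [[212.7, 204.5], [203.9, 177.5], [170.4, 218.8], [162.4, 191.8]]
(array([0.48670408, 0.25210978]), np.float64(17.15181585304211), [[-0.1, -0.1], [0.6, -0.1], [-0.1, 0.6], [-0.3, -0.3]])
(array([0.48650367, 0.25216161]), np.float64(17.068780565577985), [[0.4, 0.6], [-0.7, 0.1], [0.4, -0.4], [-0.2, -0.3]])
cover [[280.0, 224.0], [292.8, 199.7], [242.6, 204.2], [255.8, 180.3]] [[280.0, 224.0], [292.8, 199.6], [242.7, 204.2], [255.8, 180.3]]
(array([0.4763257 , 0.03974254]), np.float64(-29.947591989834955), [[0.0, 0.1], [0.2, 0.1], [-0.0, -0.1], [-0.1, -0.2]])
(array([0.47631811, 0.03982021]), np.float64(-29.968160139230207), [[0.2, -0.1], [-0.0, 0.2], [0.0, 0.1], [-0.2, -0.2]])
[-0.7 -0.6 -0.5 -0.4 -0.3 -0.2 -0.1 -0.   0.1  0.2  0.3  0.4  0.5  0.6]
[[0.   0.   0.   0.   0.   0.73 0.73 0.   0.   0.   0.   0.43 0.  ]
 [0.   0.   0.   0.   0.   0.   0.   0.   0.   0.   0.   0.46 0.  ]
 [0.   0.   0.   0.43 0.   0.   0.   0.   0.   0.   0.   0.46 0.  ]
 [0.   0.   0.18 0.46 0.18 0.   0.   0.   0.   0.   0.   0.46 0.  ]
 [0.   0.   0.38 0.46 0.18 0.   0.   0.   0.   0.   0.19 0.47 0.  ]
 [0.   0.   0.34 0.34 0.23 0.   0.   0.   0.   0.   0.   0.48 0.  ]]
handle 126 [0.47694534 0.03942448 0.03130122] 0.031387893526521646
[[0.032, 0.046], [0.026, 0.05], [0.023, 0.05], [0.024, 0.048], [0.028, 0.048], [0.015, 0.057], [0.022, 0.054], [0.009, 0.066], [0.019, 0.055], [0.006, 0.067], [0.017, 0.058], [0.003, 0.072], [0.014, 0.06], [0.022, 0.051], [0.009, 0.064], [0.015, 0.056], [0.001, 0.074], [0.006, 0.068], [0.01, 0.065], [-0.002, 0.076], [0.002, 0.071], [0.005, 0.07], [-0.005, 0.07], [-0.006, 0.068]]
```

Emit:
drive_tool(rows=[[0,13,38,0,0,0,0],[0,13,38,0,0,0,0],[0,13,38,0,0,0,0],[0,13,38,0,0,0,0],[0,13,38,0,0,0,0]])

```text
time_s: 1.22
tcp_pos: [0.2622, -0.4015, 0.2415]
ee_rot: [[-0.949, -0.315, 0.0], [-0.315, 0.949, -0.0], [-0.0, -0.0, -1.0]]
wrist_force: [0.8, -0.2, 0.1]
gripper_width: 0.709
gripper_force: 0.0
```

Emit:
drive_tool(rows=[[0,13,38,0,0,0,0],[0,13,38,0,0,0,0],[0,13,38,0,0,0,0],[0,13,38,0,0,0,0],[0,13,38,0,0,0,0]])

```text
time_s: 1.63
tcp_pos: [0.3272, -0.2114, 0.242]
ee_rot: [[-0.949, -0.315, 0.001], [-0.315, 0.949, -0.0], [-0.001, -0.001, -1.0]]
wrist_force: [2.0, -0.2, -0.4]
gripper_width: 0.322
gripper_force: 0.0
```

Emit:
drive_tool(rows=[[0,13,38,0,0,0,0],[0,13,38,0,0,0,0],[0,13,38,0,0,0,0],[0,13,38,0,0,0,0],[0,13,38,0,0,0,0]])

```text
time_s: 2.05
tcp_pos: [0.3922, -0.021, 0.2422]
ee_rot: [[-0.949, -0.316, 0.002], [-0.316, 0.949, 0.001], [-0.002, -0.0, -1.0]]
wrist_force: [0.9, -1.0, -0.3]
gripper_width: 0.018
gripper_force: 0.0
```

Emit:
drive_tool(rows=[[0,13,38,0,0,0,0],[0,13,38,0,0,0,0],[0,13,38,0,0,0,0],[0,13,38,0,0,0,0],[0,13,38,0,0,0,0]])

```text
time_s: 2.47
tcp_pos: [0.4573, 0.1691, 0.2419]
ee_rot: [[-0.949, -0.316, 0.001], [-0.316, 0.949, 0.0], [-0.001, 0.0, -1.0]]
wrist_force: [0.5, -1.0, 0.2]
gripper_width: 0.005
gripper_force: 0.0
```

Emit:
drive_tool(rows=[[0,8,27,-15,0,0,0],[0,8,27,-20,0,0,0],[0,8.5,27.5,-22,0,0,0],[0,0,0,-35,0,0,0],[0,0,0,-35,0,0,0]])

```text
time_s: 2.88
tcp_pos: [0.4825, 0.2507, 0.1139]
ee_rot: [[-0.948, -0.317, 0.002], [-0.317, 0.948, 0.002], [-0.003, 0.001, -1.0]]
wrist_force: [0.6, -0.5, -1.0]
gripper_width: 0.008
gripper_force: 0.0
```

Emit:
drive_tool(rows=[[0,0,0,-8,0,0,0],[0,0,0,-8,0,0,0],[0,0,0,-8,0,0,0],[0,0,0,-6,0,0,0],[0,0,0,-6,0,0,0]])

```text
time_s: 3.3
tcp_pos: [0.4827, 0.249, 0.0798]
ee_rot: [[-0.949, -0.315, 0.003], [-0.315, 0.949, 0.003], [-0.004, 0.001, -1.0]]
wrist_force: [-0.6, 0.0, 0.8]
gripper_width: 0.005
gripper_force: 0.3
```

```bash
python3 - <<'E'
from h import *
p=capture("top"); cv2.imwrite("pics/t1.png",cv2.resize(p["frame"][150:240,140:260,::-1],None,fx=5,fy=5,interpolation=cv2.INTER_CUBIC))
E
```

```text
(no output)
```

View pics/t1.png

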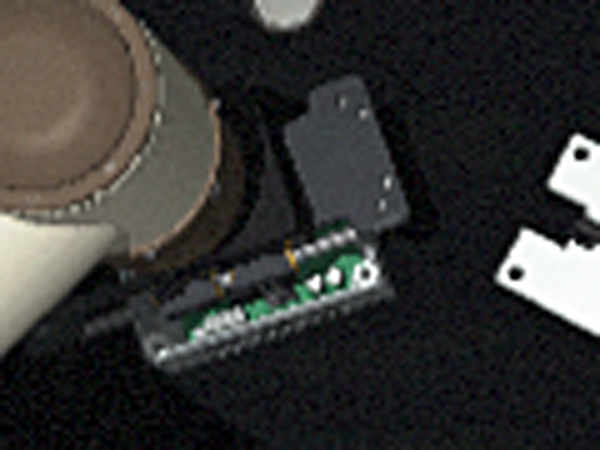

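The view is mostly hidden by the arm, but the fingers are inside the box footprint and down on the lid. I'll keep pressing.

Emit:
drive_tool(rows=[[0,0,0,-4,0,0,0],[0,0,0,-3,0,0,0],[0,0,0,-2,0,0,0],[0,0,0,-2,0,0,0],[0,0,0,-1,0,0,0]])

```text
time_s: 3.77
tcp_pos: [0.4816, 0.2485, 0.0674]
ee_rot: [[-0.949, -0.316, 0.0], [-0.316, 0.949, 0.0], [-0.0, -0.0, -1.0]]
wrist_force: [-3.2, -1.0, 5.2]
gripper_width: 0.004
gripper_force: 2.4
```

Emit:
drive_tool(rows=[[0,0,0,-1,0,0,0],[0,0,0,-1,0,0,0],[0,0,0,-1,0,0,0]])

```text
time_s: 4.02
tcp_pos: [0.4818, 0.2486, 0.0635]
ee_rot: [[-0.949, -0.315, 0.001], [-0.315, 0.949, 0.0], [-0.001, 0.0, -1.0]]
wrist_force: [0.3, 0.3, -0.3]
gripper_width: 0.004
gripper_force: 0.0
```

Emit:
drive_tool(rows=[[0,0,0,-1,0,0,0],[0,0,0,-1,0,0,0],[0,0,0,-1,0,0,0],[0,0,0,0,0,0,0]])

```text
time_s: 4.35
tcp_pos: [0.4817, 0.2485, 0.0621]
ee_rot: [[-0.949, -0.316, 0.0], [-0.316, 0.949, -0.0], [-0.0, -0.0, -1.0]]
wrist_force: [-3.2, -1.2, 10.6]
gripper_width: 0.002
gripper_force: 5.4
```

Emit:
drive_tool(rows=[[0,0,0,25,0,0,0],[0,0,0,40,0,0,0],[60,0,-20,25,0,0,0.121],[60,0,-40,0,0,0,0.121],[60,-1,-40,0,0,0,0.121]])

```text
time_s: 4.77
tcp_pos: [0.4817, 0.1493, 0.1524]
ee_rot: [[-0.771, -0.637, 0.004], [-0.637, 0.771, 0.003], [-0.005, -0.001, -1.0]]
wrist_force: [0.1, -0.3, -0.3]
gripper_width: 0.151
gripper_force: 0.0
```

Emit:
drive_tool(rows=[[60,-1,-40,0,0,0,0.121],[60,-1,-40,0,0,0,0.121],[60,-2,-28,0,0,0,0.121],[60,0,0,0,0,0,0]])

```text
time_s: 5.1
tcp_pos: [0.4755, 0.0409, 0.1503]
ee_rot: [[-0.512, -0.859, -0.002], [-0.859, 0.512, -0.001], [0.001, 0.001, -1.0]]
wrist_force: [0.1, 0.8, 1.1]
gripper_width: 0.451
gripper_force: 0.0
```

```bash
python3 - <<'E'
from h import *
s=sense(); print(s["tcp_pos"],np.degrees(np.arctan2(s["ee_rot"][1][1],s["ee_rot"][0][1])),s["gripper_width"])
p=capture("top"); g=p["frame"].mean(2); cv2.imwrite("pics/t2.png",cv2.resize(p["frame"][150:240,150:310,::-1],None,fx=4.7,fy=4.7,interpolation=cv2.INTER_CUBIC))
for r in masks_of("battery_lid",p)[:2]:
    Q,_=pts(p,r["region"]); print(r["p"],r["xy"],np.percentile(Q,[5,50,95],axis=0).round(3).tolist())
c=[centroid(g,x,3.2,False) for x in [(212.7,204.5),(203.9,177.5),(170.4,218.8),(162.4,191.8)]]
print(fit(np.array([at(p,*x,.05)[:2] for x in c])))
o=np.array([.4867,.2521]);t=np.radians(17.15);P,_=pts(p);D=P[:,:2]-o;x=D@[np.cos(t),np.sin(t)];y=D@[-np.sin(t),np.cos(t)]
for a in range(-25,30,6):
    k=(abs(y)<.028)&(x>a/1e3)&(x<(a+6)/1e3); print(a,k.sum(),np.round(np.median(P[k,2]),4) if k.any() else 0)
E
```

```text
[0.47545832 0.04086406 0.15025678] 149.19212328691606 0.45052010337372617
(array([0.48580855, 0.24521002]), np.float64(20.21742250611947), [[3.5, -3.1], [-3.4, -3.8], [10.7, 4.8], [-10.9, 2.2]])
-25 0 0
-19 0 0
-13 0 0
-7 0 0
-1 0 0
5 0 0
11 0 0
17 0 0
23 0 0
29 0 0
```

View pics/t2.png

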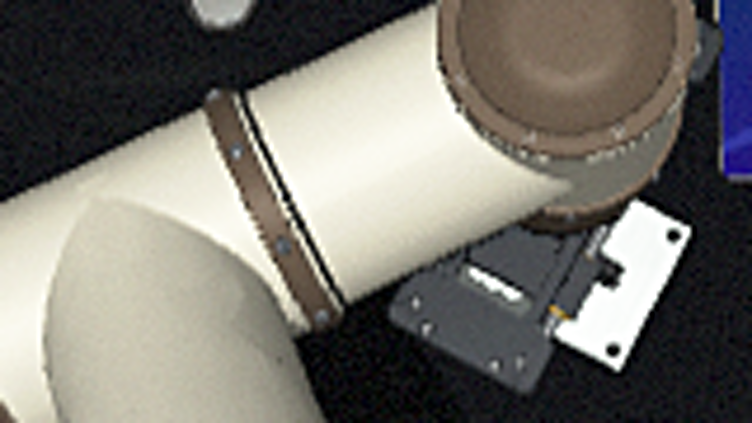

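The arm hides the box from the top camera, so I'll check the lid with the scene camera before touching the cover.

```bash
python3 - <<'E'
from h import *
p=capture("scene"); cv2.imwrite("pics/s2.png",cv2.resize(p["frame"][160:260,140:300,::-1],None,fx=4.7,fy=4.7,interpolation=cv2.INTER_CUBIC))
o=np.array([.4867,.2521]);t=np.radians(17.15);P,_=pts(p);D=P[:,:2]-o;x=D@[np.cos(t),np.sin(t)];y=D@[-np.sin(t),np.cos(t)]
for a in range(-25,34,6):
    k=(abs(y)<.03)&(x>a/1e3)&(x<(a+6)/1e3)&(P[:,2]<.12); print(a,k.sum(),np.round(np.median(P[k,2]),4) if k.any() else 0)
E
```

```text
-25 32 0.037
-19 44 0.0398
-13 46 0.0393
-7 26 0.0428
-1 24 0.043
5 28 0.0423
11 24 0.0421
17 30 0.0426
23 26 0.0431
29 16 0.0407
```

View pics/s2.png

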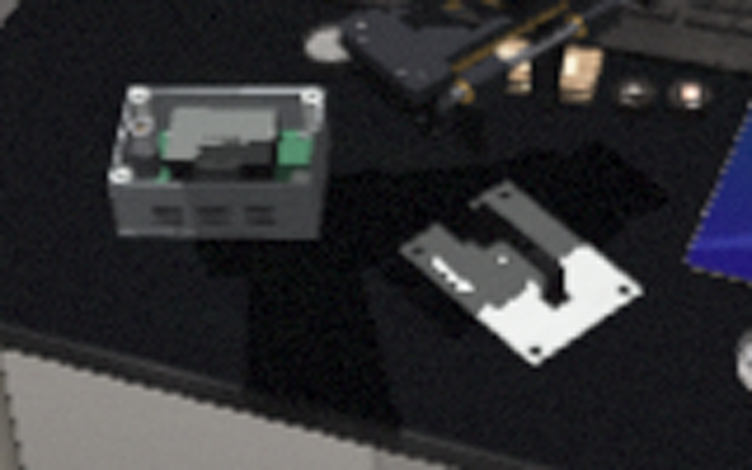

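The lid is flat at 43 mm, so it's shut, and the cover hasn't moved. I'll go down to the handle.

Emit:
drive_tool(rows=[[60,0,0,-30,0,0,0],[60,0,0,-30,0,0,0],[60,0,0,-25,0,0,0],[60,0,0,-15,0,0,0],[60,0,0,0,0,0,0]])

```text
time_s: 5.67
tcp_pos: [0.4749, 0.0451, 0.0474]
ee_rot: [[-0.511, -0.859, -0.007], [-0.859, 0.511, -0.003], [0.006, 0.004, -1.0]]
wrist_force: [-0.1, -0.1, -0.4]
gripper_width: 0.597
gripper_force: 0.0
```

Emit:
drive_tool(rows=[[60,0,0,0,0,0,0]])

```text
time_s: 5.75
tcp_pos: [0.477, 0.0457, 0.05]
ee_rot: [[-0.511, -0.86, -0.001], [-0.86, 0.511, -0.001], [0.001, 0.001, -1.0]]
wrist_force: [0.7, 0.3, 1.1]
gripper_width: 0.601
gripper_force: 0.0
```

Emit:
drive_tool(rows=[[60,0,-6,0,0,0,0.013],[60,0,0,0,0,0,0],[60,0,0,-10,0,0,0],[60,0,0,-9,0,0,0],[60,0,0,0,0,0,0]])

```text
time_s: 6.17
tcp_pos: [0.4764, 0.0389, 0.031]
ee_rot: [[-0.501, -0.866, -0.001], [-0.866, 0.501, -0.0], [0.001, 0.001, -1.0]]
wrist_force: [-0.2, -0.8, -0.7]
gripper_width: 0.599
gripper_force: 0.0
```

Emit:
drive_tool(rows=[[60,0,0,0,0,0,0],[60,0,0,0,0,0,0]])

```text
time_s: 6.33
tcp_pos: [0.4773, 0.039, 0.032]
ee_rot: [[-0.5, -0.866, 0.001], [-0.866, 0.5, 0.0], [-0.001, -0.001, -1.0]]
wrist_force: [-0.1, 0.3, 0.1]
gripper_width: 0.599
gripper_force: 0.0
```

Emit:
drive_tool(rows=[[0,0,0,-2,0,0,0],[0,0,0,0,0,0,0],[0,0,0,0,0,0,0],[0,0,0,0,0,0,0],[0,0,0,0,0,0,0]])

```text
time_s: 6.75
tcp_pos: [0.4769, 0.0388, 0.0297]
ee_rot: [[-0.501, -0.866, 0.0], [-0.866, 0.501, 0.0], [-0.0, -0.0, -1.0]]
wrist_force: [0.6, 0.4, -0.6]
gripper_width: 0.306
gripper_force: 0.0
```

Emit:
drive_tool(rows=[[0,0,0,0,0,0,0],[0,0,0,0,0,0,0],[0,0,0,0,0,0,0],[0,0,0,0,0,0,0]])

```text
time_s: 7.08
tcp_pos: [0.4769, 0.0388, 0.0296]
ee_rot: [[-0.501, -0.866, 0.0], [-0.866, 0.501, -0.0], [-0.0, -0.0, -1.0]]
wrist_force: [-0.1, 0.6, 0.3]
gripper_width: 0.123
gripper_force: 30.0
```

Emit:
drive_tool(rows=[[0,0,0,5,0,0,0],[0,0,0,15,0,0,0],[0,0,0,20,0,0,0],[0,0,0,20,0,0,0],[0,0,0,15,0,0,0]])

```text
time_s: 7.5
tcp_pos: [0.4769, 0.0388, 0.106]
ee_rot: [[-0.501, -0.866, 0.001], [-0.866, 0.501, 0.0], [-0.001, -0.0, -1.0]]
wrist_force: [-0.1, -0.3, -1.8]
gripper_width: 0.118
gripper_force: 30.0
```

Emit:
drive_tool(rows=[[0,0,0,10,0,0,0],[0,0,0,0,0,0,0],[0,0,0,0,0,0,0],[0,0,0,0,0,0,0],[0,0,0,0,0,0,0]])

```text
time_s: 7.92
tcp_pos: [0.4761, 0.0385, 0.1135]
ee_rot: [[-0.501, -0.866, -0.002], [-0.866, 0.501, -0.001], [0.002, 0.002, -1.0]]
wrist_force: [0.6, 0.7, -1.7]
gripper_width: 0.123
gripper_force: 30.0
```

Emit:
drive_tool(rows=[[0,1,15,0,0,0,0.08],[0,1,25,0,0,0,0.1],[0,1,28,0,0,0,0.1],[0,1,28,0,0,0,0.1],[0,1,28,0,0,0,0.1]])

```text
time_s: 8.33
tcp_pos: [0.4813, 0.1636, 0.1135]
ee_rot: [[-0.04, -0.999, -0.002], [-0.999, 0.04, -0.001], [0.001, 0.002, -1.0]]
wrist_force: [0.3, -0.1, -2.4]
gripper_width: 0.122
gripper_force: 30.0
```

Emit:
drive_tool(rows=[[0,1,28,0,0,0,0.1],[0,1,28,0,0,0,0.1],[0,1.5,22,0,0,0,0.08],[0,1.5,11.5,0,0,0,0.06],[0,0,0,0,0,0,0]])

```text
time_s: 8.75
tcp_pos: [0.4871, 0.2546, 0.1134]
ee_rot: [[0.296, -0.955, -0.0], [-0.955, -0.296, -0.001], [0.0, 0.0, -1.0]]
wrist_force: [1.2, -0.7, -2.3]
gripper_width: 0.122
gripper_force: 30.0
```

Emit:
drive_tool(rows=[[0,0,0,0,0,0,0],[0,0,0,0,0,0,0],[0,0,0,0,0,0,0]])

```text
time_s: 9.0
tcp_pos: [0.4865, 0.2511, 0.1141]
ee_rot: [[0.29, -0.957, -0.001], [-0.957, -0.29, -0.001], [0.001, 0.001, -1.0]]
wrist_force: [0.8, 0.6, -2.7]
gripper_width: 0.123
gripper_force: 30.0
```

```bash
python3 - <<'E'
from h import *
s=sense(); print(s["tcp_pos"],np.degrees(np.arctan2(s["ee_rot"][1][1],s["ee_rot"][0][1]))%360,s["joints"])
im=[]
for n in ("top","scene"):
    p=capture(n); cv2.imwrite(f"pics/{n}3.png",p["frame"][...,::-1]); im.append(p["frame"][140:240,130:290 if n=="top" else 290,::-1][:, :130])
cv2.imwrite("pics/b3.png",cv2.resize(np.hstack(im),None,fx=3,fy=4,interpolation=cv2.INTER_CUBIC)) if 0 else cv2.imwrite("pics/b3.png",cv2.resize(np.hstack(im),None,fx=3,fy=3,interpolation=cv2.INTER_CUBIC))
E
```

```text
[0.48649697 0.25112414 0.11407717] 196.84505764256087 [ 4.42693359e+01  2.19643250e+01 -2.01642076e+01 -8.32767582e-03
 -4.79594067e+01 -2.74186722e+01]
```

View pics/b3.png

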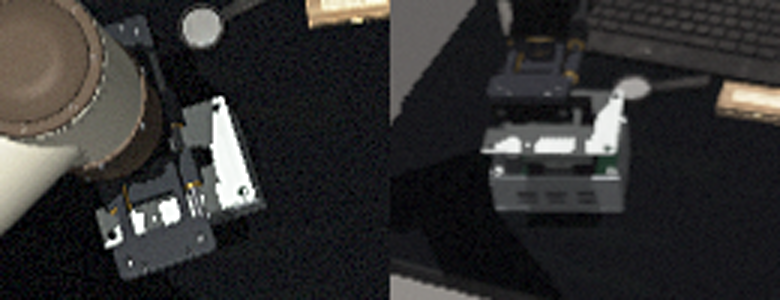

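Emit:
drive_tool(rows=[[0,0,0.6,-6,0,0,0.005],[0,0,0,-6,0,0,0],[0,0,0,-5,0,0,0],[0,0,0,-4,0,0,0],[0,0,0,-2,0,0,0]])

```text
time_s: 9.52
tcp_pos: [0.4865, 0.2524, 0.0905]
ee_rot: [[0.296, -0.955, -0.001], [-0.955, -0.296, -0.001], [0.001, 0.002, -1.0]]
wrist_force: [-0.6, 0.4, -1.3]
gripper_width: 0.127
gripper_force: 30.0
```

Emit:
drive_tool(rows=[[0,0,0,0,0,0,0],[0,0,0,0,0,0,0],[0,0,0,0,0,0,0],[0,0,0,0,0,0,0]])

```text
time_s: 9.85
tcp_pos: [0.487, 0.2531, 0.0918]
ee_rot: [[0.296, -0.955, 0.0], [-0.955, -0.296, 0.0], [-0.0, -0.001, -1.0]]
wrist_force: [0.8, -0.1, -1.0]
gripper_width: 0.124
gripper_force: 30.0
```

```bash
python3 - <<'E'
from h import *
s=sense(); print(s["tcp_pos"],np.degrees(np.arctan2(s["ee_rot"][1][1],s["ee_rot"][0][1]))%360,s["wrist_force"])
o=np.array([.4867,.2521]);t=np.radians(17.15);R=np.array([[np.cos(t),-np.sin(t)],[np.sin(t),np.cos(t)]])
im=[]
for n in ("top","scene"):
    p=capture(n); g=p["frame"].mean(2)
    for i in range(4):
        X=np.r_[o+R@L[i],.0625]; c=p["R"]@X+p["t"]; uv=c[:2]/c[2]*[p["fx"],p["fy"]]+[p["cx"],p["cy"]]
        q=centroid(g,uv,2.8,True); print(n,i+1,uv.round(1),q.round(1),((at(p,*q,.0625)[:2]-X[:2])@R*1e3).round(1), g[int(uv[1])-2:int(uv[1])+3,int(uv[0])-2:int(uv[0])+3].min().round())
    P,_=pts(p); D=(P[:,:2]-o)@R; k=(abs(D[:,0])<.046)&(abs(D[:,1])<.066)&(abs(P[:,2]-.062)<.007)
    A=np.c_[D[k],np.ones(k.sum())]; w=np.linalg.lstsq(A,P[k,2],rcond=None)[0]; e=P[k,2]-A@w; j=abs(e)<.003
    w=np.linalg.lstsq(A[j],P[k,2][j],rcond=None)[0]; print("plane",j.sum(),w.round(4))
    im.append(p["frame"][160:235,140:240,::-1])
cv2.imwrite("pics/b4.png",cv2.resize(np.hstack(im),None,fx=4,fy=4,interpolation=cv2.INTER_CUBIC))
E
```

```text
[0.48703327 0.2530658  0.09182334] 197.23369585944826 [ 0.79926091 -0.08301334 -0.97651618]
top 1 [212.  203.8] [210.9 204. ] [0.3 2.8] 48.0
top 2 [203.1 176.7] [200.1 177.8] [-0.3  8.5] 6.0
top 3 [169.4 218.3] [167.2 217.9] [2.8 5.1] 13.0
top 4 [161.  190.9] [159.7 194.2] [-7.4  5.8] 87.0
plane 610 [0.0051 0.0051 0.0637]
scene 1 [202.8 194.5] [202.1 196.8] [-9.7  1.1] 93.0
scene 2 [205.2 177.3] [203.7 173.4] [17.6  6.5] 66.0
scene 3 [164.5 194. ] [162.4 191.8] [9.4 7.9] 77.0
scene 4 [168.3 176.8] [168.4 180.8] [-17.8  -2.9] 26.0
plane 414 [-0.0069 -0.0079  0.0645]
```

View pics/b4.png

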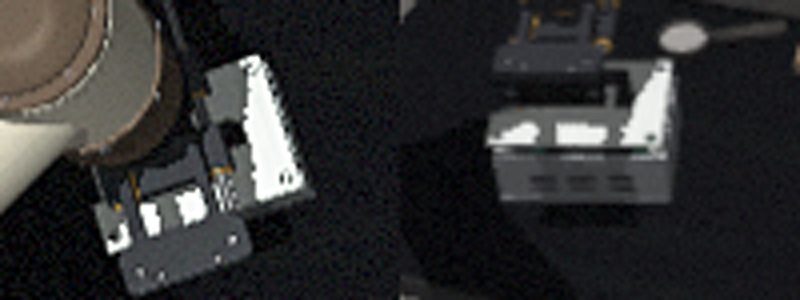

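The cover is level and its underside is about 11 mm above the rim. I'll check the sideways fit from the plate's -y edge and the visible holes.

```bash
python3 - <<'E'
from h import *
from scipy.ndimage import map_coordinates
o=np.array([.4867,.2521]);t=np.radians(17.15);R=np.array([[np.cos(t),-np.sin(t)],[np.sin(t),np.cos(t)]])
def proj(p,xy,z):
    X=np.c_[o+np.asarray(xy)@R.T,np.full(len(xy),z)]; c=X@p["R"].T+p["t"]; return c[:,:2]/c[:,2:]*[p["fx"],p["fy"]]+[p["cx"],p["cy"]]
for n in ("top","scene"):
    p=capture(n); g=p["frame"].mean(2); z=.0645
    # rectified view of the plate plane, 0.25 mm/px over x -50..50 (up), y 70..-70 (left->right)
    ys=np.arange(75,-75,-.25)/1e3; xs=np.arange(55,-55,-.25)/1e3
    X,Y=np.meshgrid(xs,ys,indexing="ij"); uv=proj(p,np.c_[X.ravel(),Y.ravel()],z)
    im=map_coordinates(g,[uv[:,1],uv[:,0]],order=1).reshape(X.shape); 
    for x0 in (-30,-22,-14,-6,2):
        row=im[np.argmin(abs(xs-x0/1e3))]; k=(ys<-.045); r=row[k]; d=np.gradient(cv2.GaussianBlur(r[None],(1,1),0)[0]); j=np.argmin(d); print(n,"edge x0",x0,"y",(ys[k][j]*1e3).round(1),r.max().round(),r[-1].round())
    for y0 in (-56,-50,-44,-38):
        c=im[:,np.argmin(abs(ys-y0/1e3))]; k=xs<-.035; j=np.argmin(np.gradient(c[k])); k2=xs>.03; j2=np.argmax(np.gradient(c[k2]));print(n,"y0",y0,"xmin edge",(xs[k][j]*1e3).round(1),"xmax edge",(xs[k2][j2]*1e3).round(1))
    v=cv2.cvtColor(im.clip(0,255).astype(np.uint8),cv2.COLOR_GRAY2BGR)
    for l in L: cv2.circle(v,(int((.075-l[1])*4000),int((.055-l[0])*4000)),18,(0,0,255),1)
    cv2.rectangle(v,(36,36),(564,404),(0,255,0),1); cv2.imwrite(f"pics/r_{n}.png",v)
E
```

```text
top edge x0 -30 y -63.8 255.0 19.0
top edge x0 -22 y -66.5 255.0 21.0
top edge x0 -14 y -66.5 255.0 20.0
top edge x0 -6 y -63.5 254.0 18.0
top edge x0 2 y -63.2 252.0 17.0
top y0 -56 xmin edge -49.0 xmax edge 46.2
top y0 -50 xmin edge -47.5 xmax edge 45.5
top y0 -44 xmin edge -47.5 xmax edge 46.0
top y0 -38 xmin edge -46.2 xmax edge 46.0
scene edge x0 -30 y -64.5 239.0 53.0
scene edge x0 -22 y -66.0 239.0 53.0
scene edge x0 -14 y -66.0 239.0 53.0
scene edge x0 -6 y -67.5 239.0 47.0
scene edge x0 2 y -70.5 238.0 37.0
scene y0 -56 xmin edge -37.8 xmax edge 36.8
scene y0 -50 xmin edge -47.0 xmax edge 45.8
scene y0 -44 xmin edge -50.5 xmax edge 46.2
scene y0 -38 xmin edge -50.8 xmax edge 50.2
```

View pics/r_top.png

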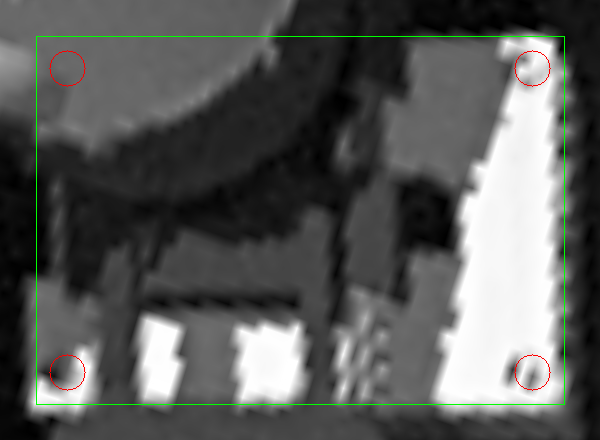

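View pics/r_scene.png

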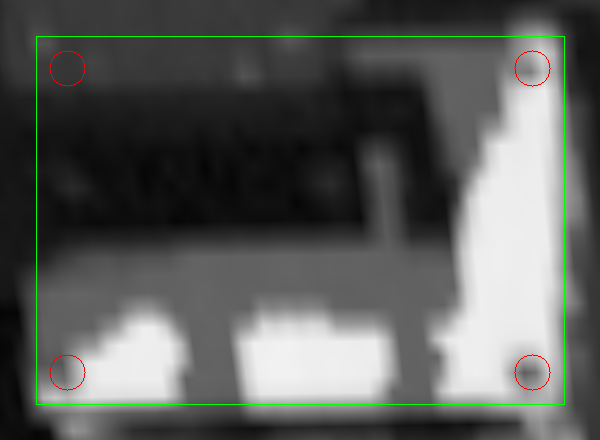

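The plate sits about 1.5 mm toward box +y, which agrees with the arm's own pose reading. One small correction will fix it.

Emit:
drive_tool(rows=[[0,0.4,-1.4,-1.5,0,0,0],[0,0,0,0,0,0,0],[0,0,0,0,0,0,0],[0,0,0,0,0,0,0],[0,0,0,0,0,0,0]])

```text
time_s: 10.47
tcp_pos: [0.4873, 0.2515, 0.0901]
ee_rot: [[0.296, -0.955, 0.0], [-0.955, -0.296, 0.0], [-0.0, -0.0, -1.0]]
wrist_force: [0.2, 0.3, -1.8]
gripper_width: 0.123
gripper_force: 30.0
```

Emit:
drive_tool(rows=[[0,0,0,0,0,0,0],[0,0,0,0,0,0,0],[0,0,0,0,0,0,0],[0,0,0,0,0,0,0],[0,0,0,0,0,0,0]])

```text
time_s: 10.88
tcp_pos: [0.4873, 0.2515, 0.09]
ee_rot: [[0.296, -0.955, -0.0], [-0.955, -0.296, -0.0], [0.0, 0.0, -1.0]]
wrist_force: [-0.4, 0.7, -1.7]
gripper_width: 0.122
gripper_force: 30.0
```

```bash
python3 -c "
from station import finish_job; print(finish_job())"
```

```text
the job is handed in; nothing more can be done
None
```

I've handed the job in: the battery lid is snapped shut, and the cover is held level in the fingers about 10 mm above the box, slot over the socket and its holes an estimated 1–2 mm from the threads; the hand-in gave no verdict.

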